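# Release the stop and slide the tub carrier home

## Robot

A 6-joint arm with a two-finger parallel gripper is mounted at the origin on the work surface. World frame = base frame: x ahead of the robot, y to its left, z up, the work surface at z = 0. Lengths are in m, angles in rad, forces in N, time in s.
With the tool pointing down it reaches from about 0.4 to 0.925 m from the base axis. Payload 12.5 kg.
Tool frame: the origin (TCP) lies at the very end of the fingers, on their centre line; the grasp point (between the pads) lies 19 mm behind it (bot.grip_point_offset is the distance from the TCP to the grasp point, in m); z points along the fingers, y is the line along which they close (so a half turn about z gives the same grasp; the last joint's range is limited). The gripper opens to 95 mm and grips with 3 to 60 N. Pads are 20 mm wide; open, the fingers measure 119 mm over their backs; the gripper's body (75 mm by 180 mm) begins 59 mm behind the grasp point.
Start: joints at [1.147, 0.491, 1.559, -0, 1.092, -0.106], TCP at [0.195, 0.594, 0.215] pointing down, gripper open.
Joint ranges: [-3.1, 3.1], [-0.84, 2.19], [0.05, 2.79], [-1.13, 4.28], [0.06, 2.93], [-2.69, 2.69]. Speed limits (rad/s): [2.22, 2.22, 2.79, 3.14, 3.14, 3.14].

## Interface

Orientations are given as a unit quaternion [x, y, z, w].
In Python, from cell import bot gives the robot as it stands.
- The arm moves only by the tool arm_command, never from a script. Its argument "motion" is a list of rows, each a list of 7 numbers: the opening, from 0 (shut) to 1 (fully open), then the shift along the tool's x, y, z in m, then the turn, a rotation vector about the tool's x, y, z in degrees. In form: [[hand, x, y, z, ax, ay, az], ...]. A call has 1 to 8 rows; each row is the pose to reach, as a shift and turn from the pose commanded when the call began, along the tool's axes at that moment; what a row does not reach only later rows make up. A row lasts 1/12 s, in which the tool goes at most 41.7 mm and 7.16 degrees, less where a joint would pass 70% of its speed; a pose out of reach is approached as far as the arm can. A call with a gripper value outside its range is refused whole. The fingers move at their own pace and stop on an object; "squeeze" is the grip in N (left out, the last holds). Time passes only in rows, so rows that repeat a pose let the fingers close. It gives the time, the measured TCP pose, the force, the opening and the grip force at its end, in the units of the state.
- bot.read_state(): the state, without advancing time (a new reading comes with each control period).
- bot.capture(name): name is "scene" or "top" or "wrist"; returns (picture, depth): 400x640x3 uint8, blue, green, red; 400x640 float32, m along the optical axis (not along the pixel's ray), 0 where there is no reading.
- bot.get_calibration(name): a dict with "K" (3x3 intrinsics, pixels), "k1" (the pictures are not rectified: a ray, as slopes to the right and down, at radius r is drawn at 1 + k1 r^2 times it, then the intrinsics apply), "camera_from_world" (4x4, takes a point from world to camera coordinates). Camera axes: x right, y up, looking along -z (the intrinsics and any distortion apply to the point x, -y, -z); pixel columns grow to the right and rows downward; lengths in m; the calibration is good to about 2 mm. A picture is of the moment at which its call begins: read the wrist's pose just before it. get_calibration takes no time and is no camera call; for the wrist camera it gives the pose at the moment of the call.
- bot.finish_job(): hands the job in; it is judged then, once.
Trained networks look in the newest picture that a camera, given by its name, has taken for a name from the list of things; names that differ only in an ending like _2 or _b are one class to them, and where a whole thing is asked for, a point or a joint stands for the part that bears it (a point fixed in the world has none). Each returns a list of dicts, best first, with "p" (0 to 1); they miss things now and then, are a little off and sometimes report something else, mostly with a low value. They report only what shows in the picture. A call takes as long as a camera call. They do not tell look-alikes from the thing itself.
- bot.spot_in(label, camera): "box" ([left, top, right, bottom] in pixels, round what is visible of it).
- bot.trace(label, camera): "region" (400x640 bool, what is visible of it) and "box" ([left, top, right, bottom] in pixels, round what is visible of it).
The state is a dict: "time": time; "qpos": joint angles; "joint_velocities": joint speeds; "effort": joint torques, N m; "tool_pos": TCP position; "tool_rot": TCP orientation; "ft_force": force on the tool from outside, world axes, zero at the start; "wrist_torque": the same for the moment, N m; "opening": finger opening in m; "grasp_force": force on a finger pad.
Only numpy, scipy, OpenCV 4.12 (cv2) and the standard library are available. Lean on these libraries where they do the work, as an engineer would, in place of code of your own. Each camera call takes 0.05 s, during which the arm holds its last target. There are 200 camera calls.

## Task

Press the long yellow release bar fully down behind the wooden carrier to sink the two red stops, and keep it down while you push the carrier along the lane, right over the stops and up to the end buffer. Then let the bar spring back up so the stops lock the carrier in, and move clear. Only touch and push: do not lift or tilt the carrier, and leave the tub, tape roll and basket nearby alone.

Things in the scene. Friction and masses are not known exactly. Their poses are not given: they have to be found in the camera images.
- lane: fixed lane on the bench, 475 mm long, 160 wide; aluminium deck 40 mm high, teal side guides 60 mm high (inner faces 134 mm apart). Origin on the bench, on the lane's centre line; +x is the way the carrier is to be pushed, z up. Spans x = -240 to +237 mm. The end buffer (85 mm high) has its black face at x = 211 mm.
- release_bar (a joint): yellow spring bar, 30 mm wide, on the lane's centre line from x = -215 to +90 mm (lane frame), passing under the carrier; sinks level wherever pressed. 0 = up (top 62 mm above the bench), 0.020 = fully down (top 42 mm above the bench). Net spring push 2 N up, 7 N down. Carries the two red stops: they are below the deck beyond 0.012; keep 0.015 or more while the carrier crosses.
- bar_top (a point): centre of the bar's top face near its tail end, behind the carrier, at x = -170 mm in the lane frame; moves down with the bar.
- stop (a point): point on the lane's centre line at deck height, midway between the two red stops, x = 51 mm in the lane frame. Each stop spans x = 45 to 57 mm, is 16 mm wide, centred 45 mm to either side of the centre line, and stands 12 mm above the deck when the bar is up. A finger passes between them (74 mm free).
- carrier_center (a point): middle of the loose wooden carrier: 140 mm long (along lane x), 130 wide, about 0.85 kg; 38.5 mm above its underside. Starts before the stops; home against the buffer it is at x = 141 mm in the lane frame. Two runners 27 mm high leave a 60 mm wide tunnel over the bar. Brown tub stacks fixed in its front half rise to 87 mm above the deck.
- tub: brown open tub, 66 mm across, 65 mm high, bystander on the bench; origin at the centre of its underside.
- tape: amber roll of tape lying flat, 96 mm across, 45 mm high, bystander; origin at the centre of its underside.
- basket: open white basket 100 x 70 x 60 mm high, bystander; origin at the centre of its underside.
- carrier_rear (a point): middle of the flat rear wall of the carrier's tray, the face to push: 70 mm behind carrier_center, 38.5 mm above the deck. The wall is 130 mm wide and runs from 27 to 50 mm above the deck, so a finger standing on the bar meets it. When home it is 14 mm past the stops, at x = 71 mm in the lane frame.
Mind the look-alikes: they are no part of the job. What is shaped like the part that bears carrier_center but blue or turquoise is not meant.

How it is judged:
By the outcome, as a careful person would: the job done as asked, in the order asked, and still so for the second after the job is handed in, with the robot touching nothing.
It also fails if it takes over 48 s, if anything falls off the work surface, if the arm or the gripper's body presses on something with over 40 N, if the wrist force passes 120 N, or if a joint passes its speed limit or range.

## Working session

There is one attempt and no reset: what is moved stays moved. The work goes in short steps, Python scripts to look and compute and a tool call to move; the robot and the scene stay as the last step left them, time stands still between calls to the robot, and variables do not carry over. Pictures are saved under pics/ and viewed, at most 10 in all, crops included, and the job is handed in when it is done.

Besides the shell and the picture viewer there is one more tool, called as name(argument=value, ...) on one line, values as JSON. arm_command: Moves the arm, as the interface text tells. Its arguments: {"type":"object","properties":{"motion":{"type":"array"},"squeeze":{"type":"number"}},"required":["motion"]}

```bash
ls; mkdir -p pics; cat > h.py <<'E'
import numpy as np,cv2
from cell import bot
def pix2world(cam,uv,depth=None,z=None,cal=None):
    c=cal or bot.get_calibration(cam);K=np.array(c["K"]);T=np.linalg.inv(np.array(c["camera_from_world"]))
    uv=np.atleast_2d(np.float64(uv))
    p=cv2.undistortPoints(uv[:,None],K,np.array([c["k1"],0,0,0.]))[:,0]
    d=np.c_[p[:,0],-p[:,1],-np.ones(len(p))]
    o=T[:3,3];w=d@T[:3,:3].T
    s=np.asarray(depth) if depth is not None else (z-o[2])/w[:,2]
    return o+w*np.reshape(s,(-1,1))
E
python3 - <<'E'
from h import *
for n in("scene","top"):
    p,d=bot.capture(n);cv2.imwrite(f"pics/{n}0.png",p);np.save(n+"_d.npy",d)
    for l in("lane","release_bar","carrier_center","tub","tape","basket"):
        for r in bot.spot_in(l,n)[:3]:print(n,l,round(r["p"],2),np.round(r["box"]))
print(bot.read_state())
E
```

```text
pics
scene lane 0.94 [220. 178. 443. 339.]
scene release_bar 0.66 [242. 196. 367. 278.]
scene carrier_center 0.73 [353. 120. 422. 188.]
scene carrier_center 0.68 [257.  96. 314. 155.]
scene carrier_center 0.58 [263. 193. 355. 271.]
scene tub 0.77 [287. 305. 322. 343.]
scene tape 0.96 [229. 268. 278. 322.]
scene basket 0.62 [310. 156. 358. 204.]
scene basket 0.58 [287. 303. 322. 344.]
top lane 0.73 [180. 137. 385. 277.]
top release_bar 0.58 [252. 160. 366. 235.]
top carrier_center 0.97 [410. 210. 484. 288.]
top carrier_center 0.96 [265. 161. 339. 234.]
top carrier_center 0.86 [319. 287. 403. 367.]
top tub 0.69 [220. 142. 248. 169.]
top basket 0.72 [326. 233. 383. 273.]
{'time': 0.7, 'qpos': array([ 1.14742415e+00,  4.90890341e-01,  1.55892938e+00,  2.48161515e-05,
        1.09169592e+00, -1.05604017e-01]), 'joint_velocities': array([-0.00042418, -0.0004869 ,  0.00010729,  0.00052339,  0.00096435,
       -0.00078637]), 'effort': array([ 5.16366927e-04, -6.12333512e+01, -2.58402532e+01,  6.92412048e-02,
        4.45969077e-02, -5.06024833e-06]), 'tool_pos': array([0.19525642, 0.59372167, 0.21465681]), 'tool_rot': array([ 1.58222088e-01,  9.87403549e-01,  4.00432767e-05, -5.62924138e-07]), 'ft_force': array([0.05146527, 0.46055841, 0.17829915]), 'wrist_torque': array([0.02492778, 0.04949794, 0.00507677]), 'grasp_force': 0.0, 'opening': 0.09503266286757796}
```

```bash
python3 - <<'E'
import cv2
a=cv2.imread("pics/top0.png")[110:390,150:510];b=cv2.imread("pics/scene0.png")[80:360,190:460]
a=cv2.resize(a,(450,350));b=cv2.resize(b,(340,350))
cv2.imwrite("pics/both.png",cv2.hconcat([a,b]))
E
```

```text
(no output)
```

View pics/both.png

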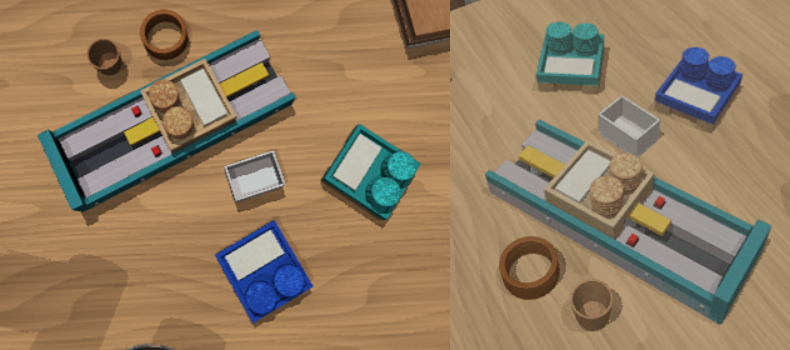

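View pics/top0.png

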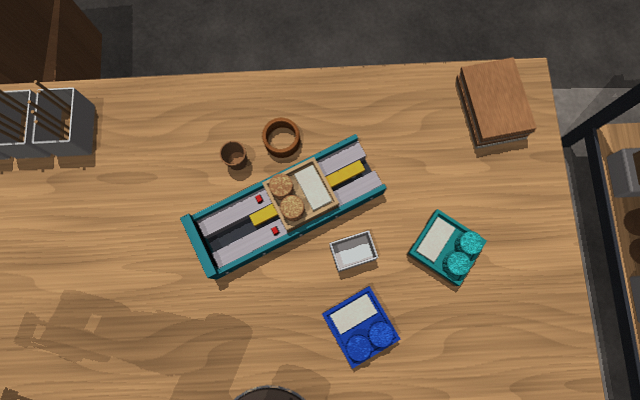

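The job's carrier is the natural wooden one on the lane, at top (302,198). The turquoise one at (447,248) and the blue one at (361,327) are look-alikes, wrong in colour and off the lane. The buffer is at (200,247), so +x runs lower-left. The red stops are at (259,199) and (276,231), and the bar's tail is near (346,173).

```bash
python3 - <<'E'
from h import *
out={}
for n in("top","scene"):
    im=cv2.imread(f"pics/{n}0.png");d=np.load(n+"_d.npy");hsv=cv2.cvtColor(im,cv2.COLOR_BGR2HSV)
    H,S,V=cv2.split(hsv)
    box=(180,137,386,278) if n=="top" else (220,170,445,340)
    M=np.zeros(H.shape,bool);M[box[1]:box[3],box[0]:box[2]]=1
    red=((H<6)|(H>174))&(S>170)&(V>120)&M
    k,l,st,c=cv2.connectedComponentsWithStats(red.astype(np.uint8))
    for i in range(1,k):
        if st[i,4]>10:
            uv=c[i];dd=np.median(d[l==i]);print(n,"red",uv.round(1),st[i,4],"z.05:",pix2world(n,uv,z=.050)[0].round(4),"depth:",pix2world(n,uv,[dd])[0].round(4))
    yel=(H>20)&(H<30)&(S>180)&(V>120)&M
    k,l,st,c=cv2.connectedComponentsWithStats(yel.astype(np.uint8))
    for i in range(1,k):
        if st[i,4]>60:
            ys,xs=np.nonzero(l==i);P=pix2world(n,np.c_[xs,ys],d[ys,xs]);P=P[(P[:,2]>.055)&(P[:,2]<.068)]
            print(n,"yel",c[i].round(1),len(P),P.mean(0).round(4), cv2.minAreaRect((P[:,:2]*1000).astype(np.float32)))
    teal=(H>82)&(H<98)&(S>120)&M
    ys,xs=np.nonzero(teal);P=pix2world(n,np.c_[xs,ys],d[ys,xs])
    G=P[(P[:,2]>.055)&(P[:,2]<.09)];print(n,"teal",cv2.minAreaRect((G[:,:2]*1000).astype(np.float32)),np.median(G[:,2]))
    T=bot.trace("carrier_center",n)
    for t in T:
        x0,y0,x1,y1=t["box"]
        if box[0]<(x0+x1)/2<box[2] and box[1]<(y0+y1)/2<box[3]:
            ys,xs=np.nonzero(t["region"]);P=pix2world(n,np.c_[xs,ys],d[ys,xs]);G=P[(P[:,2]>.08)&(P[:,2]<.1)]
            print(n,"carr",cv2.minAreaRect((G[:,:2]*1000).astype(np.float32)))
    for l in("tub","tape","basket"):
        for t in bot.trace(l,n)[:2]:
            ys,xs=np.nonzero(t["region"]);P=pix2world(n,np.c_[xs,ys],d[ys,xs]);print(n,l,round(t["p"],2),np.median(P,0).round(3))
E
```

```text
top red [258.4 197.8] 28 z.05: [0.5728 0.0043 0.05  ] depth: [0.5725 0.0041 0.0513]
top red [274.4 229.8] 28 z.05: [ 0.4909 -0.0329  0.05  ] depth: [ 0.4907 -0.0331  0.0514]
top yel [345.  172.9] 428 [ 0.6218 -0.2123  0.0615] ((622.521728515625, -212.24148559570312), (29.089399337768555, 94.4501953125), 24.06854248046875)
top yel [262.8 214.3] 291 [ 0.5285 -0.0075  0.0614] ((528.7127685546875, -7.4593048095703125), (28.722593307495117, 59.40278244018555), 25.197040557861328)
top teal ((552.280517578125, -61.5205078125), (160.92835998535156, 473.1919250488281), 24.55898666381836) 0.060630630051593304
top carr ((571.1035766601562, -102.18489837646484), (130.07432556152344, 139.7913818359375), 24.52018928527832)
top carr ((0.0, 0.0), (0.0, 0.0), 0.0)
top tub 0.58 [0.697 0.068 0.035]
top tub 0.27 [0.527 0.005 0.041]
top basket 0.72 [ 0.434 -0.223  0.005]
top basket 0.47 [ 0.74  -0.055  0.04 ]
scene red [356.5 240.5] 26 z.05: [ 0.4895 -0.0325  0.05  ] depth: [ 0.4902 -0.0317  0.0515]
scene red [334.9 270.5] 32 z.05: [0.5712 0.0049 0.05  ] depth: [0.572  0.006  0.0523]
scene teal ((553.0426025390625, -61.48521423339844), (159.49176025390625, 475.1876525878906), 24.72519302368164) 0.061147881405852755
scene carr ((571.7327270507812, -100.37517547607422), (131.87554931640625, 141.85450744628906), 24.46013832092285)
scene tub 0.78 [0.686 0.057 0.037]
scene tape 0.79 [ 0.739 -0.05   0.037]
scene basket 0.69 [0.686 0.056 0.036]
scene basket 0.58 [ 0.427 -0.223  0.033]
```

arm_command(motion=[[0, -0.275, -0.164, 0, 0, 0, 47.3], [0, -0.275, -0.164, 0, 0, 0, 47.3], [0, -0.275, -0.164, 0, 0, 0, 47.3], [0, -0.275, -0.164, 0, 0, 0, 47.3], [0, -0.275, -0.164, 0, 0, 0, 47.3], [0, -0.275, -0.164, 0, 0, 0, 47.3], [0, -0.275, -0.164, 0, 0, 0, 47.3], [0, -0.275, -0.164, 0, 0, 0, 47.3]], squeeze=10)

```text
time: 1.77
tool_pos: [0.407, 0.3495, 0.2149]
tool_rot: [0.544, 0.839, 0.0, 0.0]
ft_force: [1.1, 0.2, -0.5]
opening: 0.0473
grasp_force: 0.0
```

arm_command(motion=[[0, -0.3, -0.018, 0, 0, 0, 0], [0, -0.3, -0.018, 0, 0, 0, 0], [0, -0.3, -0.018, 0, 0, 0, 0], [0, -0.3, -0.018, 0, 0, 0, 0], [0, -0.3, -0.018, 0, 0, 0, 0], [0, -0.3, -0.018, 0, 0, 0, 0], [0, -0.3, -0.018, 0, 0, 0, 0], [0, -0.3, -0.018, 0, 0, 0, 0]])

```text
time: 2.43
tool_pos: [0.515, 0.067, 0.2147]
tool_rot: [0.542, 0.84, -0.0, 0.001]
ft_force: [-1.2, -0.2, 0.4]
opening: 0.0007
grasp_force: 0.0
```

arm_command(motion=[[0, -0.3, -0.018, 0, 0, 0, 0], [0, -0.3, -0.018, 0, 0, 0, 0], [0, -0.3, -0.018, 0, 0, 0, 0], [0, -0.3, -0.018, 0, 0, 0, 0], [0, -0.3, -0.018, 0, 0, 0, 0], [0, -0.3, -0.018, 0, 0, 0, 0], [0, -0.3, -0.018, 0, 0, 0, 0], [0, -0.3, -0.018, 0, 0, 0, 0]])

```text
time: 3.1
tool_pos: [0.6225, -0.214, 0.214]
tool_rot: [0.542, 0.84, -0.0, 0.001]
ft_force: [0.5, 0.9, -0.0]
opening: 0.0006
grasp_force: 0.0
```

```bash
python3 - <<'E'
from h import *
s=bot.read_state();cal=bot.get_calibration("wrist");p,d=bot.capture("wrist");cv2.imwrite("pics/wrist1.png",p)
print(s["tool_pos"],s["tool_rot"],s["ft_force"])
H,S,V=cv2.split(cv2.cvtColor(p,cv2.COLOR_BGR2HSV))
O=np.array([.552,-.0601]);X=np.array([-.415,.910]);Y=np.array([-.910,-.415])
def L(P):return np.round(np.c_[(P[:,:2]-O)@X,(P[:,:2]-O)@Y]*1000,1)
print("tcp lane",L(s["tool_pos"][None]))
def rep(name,m,zr):
    ys,xs=np.nonzero(m&(d>0));P=pix2world("wrist",np.c_[xs,ys],d[ys,xs],cal=cal);P=P[(P[:,2]>zr[0])&(P[:,2]<zr[1])]
    if len(P)>50:l=L(P);print(name,len(P),np.median(P[:,2]),np.percentile(l,[1,50,99],axis=0).tolist())
rep("bar",(H>20)&(H<30)&(S>180)&(V>100),(.05,.07))
for t in bot.trace("carrier_center","wrist")[:2]:
    print(t["p"],t["box"]);rep("carrier",t["region"],(.075,.1))
E
```

```text
[ 0.62252126 -0.21401871  0.21403008] [ 5.42347441e-01  8.40154050e-01 -2.23009452e-04  6.12976460e-04] [ 0.47405734  0.90611497 -0.02295047]
tcp lane [[-169.3   -0.3]]
bar 1974 0.061609444396357016 [[-212.5, -17.1], [-161.6, -2.9], [-118.45700000000002, 11.9]]
0.91 [0.0, 0.2, 117.2, 125.3]
0.78 [249.1, 1.6, 393.4, 144.1]
carrier 9914 0.08492081112235972 [[-114.7, -65.9], [-73.3, -2.1], [9.7, 61.4]]
```

View pics/wrist1.png

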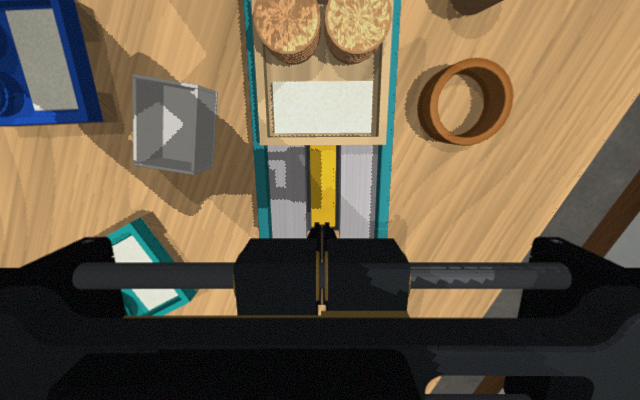

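The view from close by shows the wooden carrier ahead (rear edge at row 144) and the bar centred under the closed fingers, at columns 309–337. I'll go down onto the bar.

arm_command(motion=[[0, 0, 0.0015, 0.04, 0, 0, 0], [0, 0, 0.0015, 0.08, 0, 0, 0], [0, 0, 0.0015, 0.11, 0, 0, 0], [0, 0, 0.0015, 0.13, 0, 0, 0], [0, 0, 0.0015, 0.143, 0, 0, 0], [0, 0, 0.0015, 0.143, 0, 0, 0]])

```text
time: 3.7
tool_pos: [0.6215, -0.2065, 0.0694]
tool_rot: [0.541, 0.841, -0.0, -0.002]
ft_force: [0.1, -0.2, -0.4]
opening: 0.0006
grasp_force: 0.0
```

arm_command(motion=[[0, 0, 0, 0.005, 0, 0, 0], [0, 0, 0, 0.01, 0, 0, 0], [0, 0, 0, 0.014, 0, 0, 0], [0, 0, 0, 0.018, 0, 0, 0], [0, 0, 0, 0.022, 0, 0, 0], [0, 0, 0, 0.024, 0, 0, 0], [0, 0, 0, 0.024, 0, 0, 0]])

```text
time: 4.28
tool_pos: [0.6232, -0.2083, 0.0478]
tool_rot: [0.541, 0.841, 0.0, 0.001]
ft_force: [3.7, 3.5, 4.9]
opening: 0.0005
grasp_force: 2.8
```

arm_command(motion=[[0, 0, 0, 0.002, 0, 0, 0], [0, 0, 0, 0.004, 0, 0, 0], [0, 0, 0, 0.005, 0, 0, 0], [0, 0, 0, 0.005, 0, 0, 0]])

```text
time: 4.62
tool_pos: [0.6232, -0.2083, 0.0431]
tool_rot: [0.541, 0.841, 0.0, 0.001]
ft_force: [2.5, 3.6, 7.6]
opening: 0.0
grasp_force: 3.3
```

arm_command(motion=[[0, 0, 0, 0.001, 0, 0, 0], [0, 0, 0, 0.001, 0, 0, 0], [0, 0, 0, 0.001, 0, 0, 0]])

```text
time: 4.87
tool_pos: [0.6232, -0.2083, 0.0423]
tool_rot: [0.541, 0.841, 0.0, 0.001]
ft_force: [3.7, 4.0, 7.2]
opening: 0.0005
grasp_force: 3.4
```

arm_command(motion=[[0, 0.006, 0, 0.0005, 0, 0, 0], [0, 0.014, 0, 0.0005, 0, 0, 0], [0, 0.022, 0, 0.0005, 0, 0, 0], [0, 0.028, 0, 0.0005, 0, 0, 0], [0, 0.034, 0, 0.0005, 0, 0, 0], [0, 0.04, 0, 0.0005, 0, 0, 0], [0, 0.046, 0, 0.0005, 0, 0, 0], [0, 0.052, 0, 0.0005, 0, 0, 0]])

```text
time: 5.53
tool_pos: [0.6028, -0.1631, 0.0424]
tool_rot: [0.541, 0.841, -0.0, 0.003]
ft_force: [5.1, -10.2, 5.8]
opening: 0.0005
grasp_force: 6.3
```

arm_command(motion=[[0, 0.008, 0, 0.0005, 0, 0, 0], [0, 0.016, 0, 0.0005, 0, 0, 0], [0, 0.024, 0, 0.0005, 0, 0, 0], [0, 0.032, 0, 0.0005, 0, 0, 0], [0, 0.04, 0, 0.0005, 0, 0, 0], [0, 0.048, 0, 0.0005, 0, 0, 0], [0, 0.056, 0, 0.0005, 0, 0, 0], [0, 0.064, 0, 0.0005, 0, 0, 0]])

```text
time: 6.2
tool_pos: [0.5771, -0.1051, 0.0423]
tool_rot: [0.541, 0.841, 0.0, 0.004]
ft_force: [7.1, -12.4, 10.0]
opening: 0.0003
grasp_force: 7.8
```

arm_command(motion=[[0, 0.008, -0.0005, 0.0003, 0, 0, 0], [0, 0.016, -0.001, 0.0003, 0, 0, 0], [0, 0.024, -0.0015, 0.0003, 0, 0, 0], [0, 0.032, -0.002, 0.0003, 0, 0, 0], [0, 0.04, -0.002, 0.0003, 0, 0, 0], [0, 0.048, -0.002, 0.0003, 0, 0, 0], [0, 0.056, -0.002, 0.0003, 0, 0, 0], [0, 0.064, -0.002, 0.0003, 0, 0, 0]])

```text
time: 6.87
tool_pos: [0.5496, -0.0477, 0.0423]
tool_rot: [0.541, 0.841, 0.001, 0.005]
ft_force: [6.5, -15.6, 13.1]
opening: 0.0006
grasp_force: 9.3
```

arm_command(motion=[[0, 0.007, 0, 0, 0, 0, 0], [0, 0.014, 0, 0, 0, 0, 0], [0, 0.021, 0, 0, 0, 0, 0], [0, 0.027, 0, 0, 0, 0, 0], [0, 0.032, 0, 0, 0, 0, 0], [0, 0.036, 0, 0, 0, 0, 0], [0, 0.039, 0, 0, 0, 0, 0], [0, 0.041, 0, 0, 0, 0, 0]])

```text
time: 7.53
tool_pos: [0.5327, -0.0102, 0.0423]
tool_rot: [0.541, 0.841, 0.001, 0.005]
ft_force: [7.8, -16.0, 14.2]
opening: 0.0007
grasp_force: 9.8
```

arm_command(motion=[[0, 0.002, 0, 0, 0, 0, 0], [0, 0.004, 0, 0, 0, 0, 0], [0, 0.005, 0, 0, 0, 0, 0], [0, 0.006, 0, 0, 0, 0, 0]])

```text
time: 7.87
tool_pos: [0.5314, -0.0071, 0.0423]
tool_rot: [0.541, 0.841, 0.001, 0.006]
ft_force: [10.9, -47.5, 10.3]
opening: 0.0003
grasp_force: 26.9
```

```bash
python3 - <<'E'
from h import *
O=np.array([.552,-.0601]);X=np.array([-.415,.910]);Y=np.array([-.910,-.415])
out=[]
for n in("top","scene"):
    p,d=bot.capture(n);out.append(p)
    for t in bot.trace("carrier_center",n):
        ys,xs=np.nonzero(t["region"]&(d>0));P=pix2world(n,np.c_[xs,ys],d[ys,xs]);P=P[(P[:,2]>.08)&(P[:,2]<.15)]
        if len(P)>50:l=np.c_[(P[:,:2]-O)@X,(P[:,:2]-O)@Y]*1000;print(n,t["p"],np.percentile(l,[1,99],axis=0).round(1).tolist())
a=cv2.resize(out[0][120:300,160:340],(390,390));b=cv2.resize(out[1][170:350,280:460],(390,390))
cv2.imwrite("pics/home.png",cv2.hconcat([a,b]))
E
```

```text
top 0.63 [[-368.9, 264.6], [-268.3, 341.0]]
top 0.57 [[-81.8, 348.0], [23.3, 399.7]]
scene 0.9 [[-365.6, 262.0], [-268.4, 341.9]]
scene 0.64 [[83.1, -65.5], [211.0, 61.8]]
```

View pics/home.png

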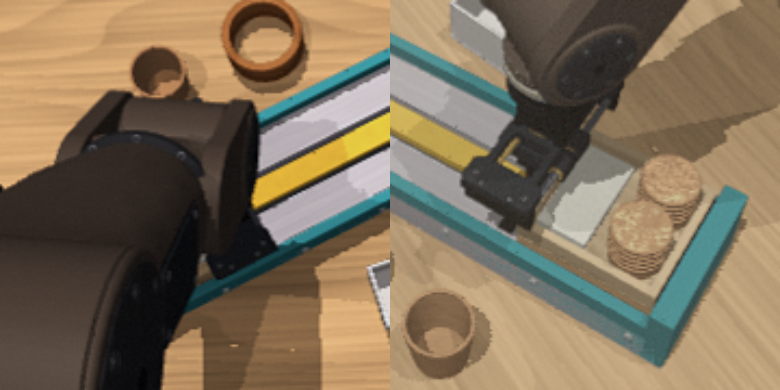

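The right-hand picture shows the carrier tight against the buffer (front at lane x = 211). I'll back off slightly with the bar still held down, then let it rise.

arm_command(motion=[[0, -0.003, 0, 0, 0, 0, 0], [0, -0.006, 0, 0, 0, 0, 0], [0, -0.01, 0, 0, 0, 0, 0], [0, -0.012, 0, 0, 0, 0, 0], [0, -0.012, 0, 0, 0, 0, 0]])

```text
time: 8.48
tool_pos: [0.5316, -0.0122, 0.042]
tool_rot: [0.541, 0.841, 0.001, -0.0]
ft_force: [-3.8, 18.3, 28.9]
opening: 0.0005
grasp_force: 13.8
```

arm_command(motion=[[0, 0, 0, -0.004, 0, 0, 0], [0, 0, 0, -0.008, 0, 0, 0], [0, 0, 0, -0.012, 0, 0, 0], [0, 0, 0, -0.016, 0, 0, 0], [0, 0, 0, -0.022, 0, 0, 0], [0, 0, 0, -0.03, 0, 0, 0], [0, 0, 0, -0.05, 0, 0, 0], [0, 0, 0, -0.08, 0, 0, 0]])

```text
time: 9.15
tool_pos: [0.5304, -0.0137, 0.1196]
tool_rot: [0.541, 0.841, -0.001, -0.002]
ft_force: [0.1, -0.2, 0.8]
opening: 0.0005
grasp_force: 0.0
```

arm_command(motion=[[0, 0, 0, -0.04, 0, 0, 0], [0, 0, 0, -0.08, 0, 0, 0], [0, -0.04, 0, -0.1, 0, 0, 0], [0, -0.08, 0, -0.1, 0, 0, 0], [0, -0.12, 0, -0.1, 0, 0, 0], [0, -0.16, 0, -0.1, 0, 0, 0], [0, -0.2, 0, -0.1, 0, 0, 0], [0, -0.2, 0, -0.1, 0, 0, 0]])

```text
time: 9.82
tool_pos: [0.6159, -0.2016, 0.2198]
tool_rot: [0.543, 0.84, -0.001, 0.001]
ft_force: [-1.1, 1.0, 0.4]
opening: 0.0008
grasp_force: 0.0
```

```bash
python3 - <<'E'
from h import *
O=np.array([.552,-.0601]);X=np.array([-.415,.910]);Y=np.array([-.910,-.415])
out=[]
for n in("top","scene"):
    p,d=bot.capture(n);out.append(p)
    for t in bot.trace("carrier_center",n):
        ys,xs=np.nonzero(t["region"]&(d>0));P=pix2world(n,np.c_[xs,ys],d[ys,xs]);P=P[(P[:,2]>.08)&(P[:,2]<.15)]
        if len(P)>50:l=np.c_[(P[:,:2]-O)@X,(P[:,:2]-O)@Y]*1000;print(n,t["p"],np.percentile(l,[1,99],axis=0).round(1).tolist())
    H,S,V=cv2.split(cv2.cvtColor(p,cv2.COLOR_BGR2HSV))
    for nm,m in(("red",((H<6)|(H>174))&(S>170)&(V>80)),("yel",(H>20)&(H<30)&(S>180)&(V>80))):
        ys,xs=np.nonzero(m&(d>0));P=pix2world(n,np.c_[xs,ys],d[ys,xs]);l=np.c_[(P[:,:2]-O)@X,(P[:,:2]-O)@Y]*1000
        k=(abs(l[:,1])<60)&(abs(l[:,0])<230)&(P[:,2]<.08);print(n,nm,k.sum(),np.median(P[k,2]) if k.any() else 0)
a=cv2.resize(out[0][120:300,160:340],(390,390));b=cv2.resize(out[1][170:350,280:460],(390,390))
cv2.imwrite("pics/end.png",cv2.hconcat([a,b]));print(bot.read_state()["ft_force"])
E
```

```text
top 0.92 [[-81.6, 348.0], [23.4, 399.6]]
top 0.67 [[145.3, -65.0], [210.3, -17.9]]
top 0.67 [[-368.8, 264.6], [-268.6, 341.0]]Traceback (most recent call last):
  File "<stdin>", line 11, in <module>
  File "h.py", line 6, in pix2world
    p=cv2.undistortPoints(uv[:,None],K,np.array([c["k1"],0,0,0.]))[:,0]
      ~~~~~~~~~~~~~~~~~~~^^^^^^^^^^^^^^^^^^^^^^^^^^^^^^^^^^^^^^^^^
cv2.error: OpenCV(4.12.0) /io/opencv/modules/calib3d/src/undistort.dispatch.cpp:347: error: (-215:Assertion failed) CV_IS_MAT(_src) && CV_IS_MAT(_dst) && (_src->rows == 1 || _src->cols == 1) && (_dst->rows == 1 || _dst->cols == 1) && _src->cols + _src->rows - 1 == _dst->rows + _dst->cols - 1 && (CV_MAT_TYPE(_src->type) == CV_32FC2 || CV_MAT_TYPE(_src->type) == CV_64FC2) && (CV_MAT_TYPE(_dst->type) == CV_32FC2 || CV_MAT_TYPE(_dst->type) == CV_64FC2) in function 'cvUndistortPointsInternal'
```

```bash
python3 - <<'E'
from h import *
O=np.array([.552,-.0601]);X=np.array([-.415,.910]);Y=np.array([-.910,-.415])
p,d=bot.capture("top");q,e=bot.capture("scene")
for n,p_,d_ in(("top",p,d),("scene",q,e)):
    H,S,V=cv2.split(cv2.cvtColor(p_,cv2.COLOR_BGR2HSV))
    for nm,m in(("red",((H<6)|(H>174))&(S>150)&(V>60)),("yel",(H>20)&(H<30)&(S>150)&(V>60)),("all",d_>0)):
        ys,xs=np.nonzero(m&(d_>0))
        if len(xs)<2:print(n,nm,"none");continue
        P=pix2world(n,np.c_[xs,ys],d_[ys,xs]);l=np.c_[(P[:,:2]-O)@X,(P[:,:2]-O)@Y]*1000
        if nm=="all":k=(abs(l[:,1])<60)&(l[:,0]>0)&(l[:,0]<209)&(P[:,2]>.08)&(P[:,2]<.095)
        else:k=(abs(l[:,1])<60)&(abs(l[:,0])<230)&(P[:,2]<.08)
        if k.any():print(n,nm,k.sum(),np.median(P[k,2]),np.percentile(l[k],[1,99],axis=0).round(1).tolist())
a=cv2.resize(p[120:300,160:340],(390,390));b=cv2.resize(q[170:350,280:460],(390,390))
cv2.imwrite("pics/end.png",cv2.hconcat([a,b]))
E
```

```text
top red none
top yel none
top all 19 0.09044679437383363 [[202.3, -59.6], [208.8, -27.7]]
scene red 85 0.05137501600229821 [[46.0, -53.8], [56.8, 51.6]]
scene yel 329 0.0616475280000327 [[-212.6, -16.6], [51.2, 13.7]]
scene all 1832 0.08613623519469588 [[70.9, -59.4], [208.3, 59.3]]
```

View pics/end.png

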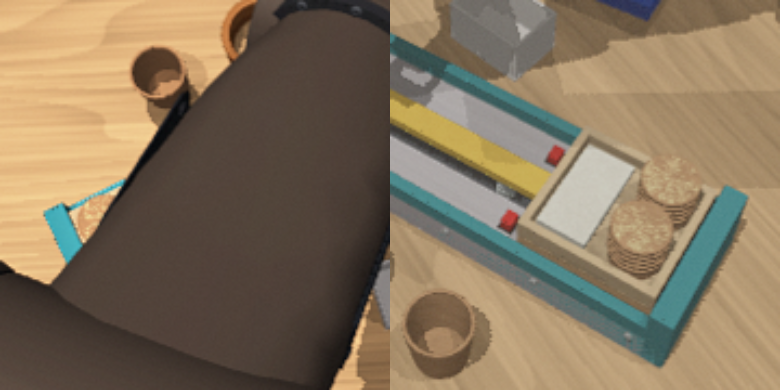

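The right-hand picture shows the carrier home (rear edge at lane x = 71). The bar is up at 61.6 mm, both red stops stand behind the carrier at crop (556,155) and (508,221), and the arm is clear.

```bash
python3 -c "
from cell import bot
print(bot.finish_job())"
```

```text
the job is handed in; nothing more can be done
None
```

The carrier is home against the end buffer, the bar has sprung back up with both red stops locked behind the carrier, the arm is clear, and the job was handed in at about 10 s of the 48 s allowed.

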